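Sort the haemostats for the steriliser

TASK

Two steel haemostats (locking forceps with finger rings) lie on the bench. Put the one whose jaws stand open into the white tray, ready for the steriliser, with its jaws still open, and the one that is ratcheted shut into the blue tray. Each must lie flat inside its tray; lay them in, do not drop them from a height.

Things in the scene. Friction and masses are not known exactly. Their poses are not given: they have to be found in the camera images.
- hemostat_open: Steel haemostat, 147 mm long, 60 g. Origin: underside of the pivot block (24 along x, 16 across y, 9 mm high, flat sides; grip here across y). x to the jaw tips (50 mm ahead), z up; rings end 97 mm behind; shanks and rings 7 mm high. OPEN: block, +y jaw and -y ring (to y = -35 mm) keep to these axes; the other half swings on the pivot, its ring out to y = +67 mm, its jaw tip to -24 mm.
- hemostat_open_arm (a joint): Opening angle of the open haemostat, rad: 0 = jaws shut, 0.46 = widest; about 0.4 at the start (jaw tips about 20 mm apart). The hinge is stiff enough to stay where it is but has no spring; squeezing rings or shanks together closes it, gripping the pivot block does not.
- hemostat_shut: Steel haemostat, 147 mm long, 60 g. Origin: underside of the pivot block (24 along x, 16 across y, 9 mm high, flat sides; grip here across y). x to the jaw tips (50 mm ahead), z up; rings end 97 mm behind; shanks and rings 7 mm high. Ratcheted SHUT and rigid: jaws together, rings side by side (to y = +-35 mm), ratchet tabs engaged.
- tray_white: White plastic instrument tray, fixed to the bench: open, 216 mm along its x, 156 mm along its y, 25 mm high, walls and floor 3 mm thick (inside 210 x 150 mm), rounded rim standing 4 mm proud outside. Origin: centre of the underside; z up.
- tray_blue: Blue plastic instrument tray, fixed to the bench: open, 216 mm along its x, 156 mm along its y, 25 mm high, walls and floor 3 mm thick (inside 210 x 150 mm), rounded rim standing 4 mm proud outside. Origin: centre of the underside; z up.

How it is judged:
At the end, for the whole second after the job is handed in: Open haemostat in the white tray, shut one in the blue: pivot block within 80 mm (tray length) and 60 mm (width) of the tray's centre, under 10 mm above its underside, within 0.12 rad of flat, at rest; the open one still open by over 0.2 rad (x of hemostat_open in the frame of tray_white between -0.08 and 0.08 m and y of hemostat_open in the frame of tray_white between -0.06 and 0.06 m and z of hemostat_open in the frame of tray_white below 0.01 m and angle between each of hemostat_open, hemostat_shut's own z axis and vertical below 0.12 rad and linear speed of each of hemostat_open, hemostat_shut below 0.02 m/s and x of hemostat_shut in the frame of tray_blue between -0.08 and 0.08 m and y of hemostat_shut in the frame of tray_blue between -0.06 and 0.06 m and z of hemostat_shut in the frame of tray_blue below 0.01 m and value of joint hemostat_open_arm above 0.2 rad); the robot touches nothing.
It fails at once if a haemostat was dropped: it fell free faster than 1 m/s (a fall of about 50 mm) ((linear speed of hemostat_open above 1 m/s and contact force between the fingers and hemostat_open below 0.01 N) or (linear speed of hemostat_shut above 1 m/s and contact force between the fingers and hemostat_shut below 0.01 N)).
It also fails if it takes over 50 s, if anything falls off the work surface, if the arm or the gripper's body presses on something with over 40 N, if the wrist force passes 120 N, or if a joint passes its speed limit or range.

ROBOT

A 6-joint arm with a two-finger parallel gripper is mounted at the origin on a cart in front of the work surface, level with it; the furniture and walls round the work are solid. World frame = base frame: x ahead of the robot, y to its left, z up, the work surface at z = 0. Lengths are in m, angles in rad, forces in N, time in s.
With the tool pointing down it reaches from about 0.35 to 0.775 m from the base axis. Payload 7.3 kg.
Tool frame: the origin (TCP) lies between the finger pads; the fingertips stand robot.tcp_to_tips ahead of it and the grasp point (between the pads) lies 2 mm behind it (robot.tcp_to_tips is the distance from the TCP to the fingertips, in m); y points along the fingers, x is the direction in which the jaws open and shut, and the axes are right-handed (so a half turn about y gives the same grasp; the last joint's range is limited). The gripper opens to 92 mm and grips with 3 to 60 N. Pads are 19 mm wide; open, the fingers measure 130 mm over their backs; the gripper's body (75 mm by 190 mm) begins 47 mm behind the grasp point.
Start: joints at [-1.393, 0.342, 1.524, -0, 1.275, -0.146], TCP at [0.167, -0.498, 0.244] pointing down, gripper open.
Joint ranges: [-2.53, 2.53], [-0.77, 2.02], [0.04, 2.7], [-1, 4.14], [0.28, 2.66], [-3.11, 3.11]. Speed limits (rad/s): [2.57, 2.57, 3.14, 3.14, 3.14, 3.14].

INTERFACE

Orientations are given as [roll, pitch, yaw] about the fixed x, y, z axes, in that order (R = Rz(yaw) Ry(pitch) Rx(roll)).
In Python, from cell import status, read_camera, get_calibration, robot gives the robot as it stands.
- The arm moves only by the shell command python3 -m creep 'ROWS' [FORCE]. ROWS is JSON, a list of rows, each an object of numbers: "dx", "dy", "dz": the shift along the tool's x, y, z in m; "rx", "ry", "rz": the turn, a rotation vector about the tool's x, y, z in rad; "gripper": the opening, from 0 (shut) to 1 (fully open). A call has 1 to 20 rows; each row is the pose to reach, as a shift and turn from the pose commanded when the call began, along the tool's axes at that moment; what a row does not reach only later rows make up. A row lasts 1/8 s, in which the tool goes at most 62.5 mm and 10.7 degrees, less where a joint would pass 70% of its speed; a pose out of reach is approached as far as the arm can. A call with a gripper value outside its range is refused whole. The fingers move at their own pace and stop on an object; FORCE is the grip in N (left out, the last holds). Time passes only in rows, so rows that repeat a pose let the fingers close. It gives the time, the measured TCP pose, the force and the opening at its end, in the units of the state.
- status.observe(): the state, without advancing time (a new reading comes with each control period).
- read_camera(name): name is "scene" or "side" or "wrist"; returns (picture, depth): 420x560x3 uint8, red, green, blue; 420x560 float32, m along the optical axis (not along the pixel's ray), 0 where there is no reading.
- get_calibration(name): a dict with "fx", "fy", "cx", "cy" (pixels), "xyz" and "rotation" of the camera in the world; the wrist camera has in their place "mount" (4x4, takes a point from camera to tool coordinates, whose origin is the TCP and whose axes are the tool frame's). Camera axes: x right, y down, z forward; pixel columns grow to the right and rows downward; lengths in m; the calibration is good to about 2 mm. A picture is of the moment at which its call begins: read the wrist's pose just before it. get_calibration takes no time and is no camera call.
- robot.hand_in(): hands the job in, once; it reports no verdict.
The state is a dict: "time": time; "qpos": joint angles; "qvel": joint speeds; "joint_efforts": joint torques, N m; "tool_pos": TCP position; "tool_rot": TCP orientation; "contact_force": force on the tool from outside, world axes, zero at the start; "torque": the same for the moment, N m; "opening": finger opening in m.
Only numpy, scipy, OpenCV 4.12 (cv2) and the standard library are available. Lean on these libraries where they do the work, as an engineer would, in place of code of your own. Each camera call takes 0.05 s, during which the arm holds its last target.

## Working session

There is one attempt and no reset: what is moved stays moved. The work goes in short steps, Python scripts to look and compute and a shell command to move; the robot and the scene stay as the last step left them, time stands still between calls to the robot, and variables do not carry over. Pictures are saved under pics/ and viewed, and the job is handed in when it is done.

```bash
ls; mkdir -p pics; python3 - <<'E'
from cell import status, read_camera, get_calibration, robot
import cv2, numpy as np
print(status.observe()); print(robot.tcp_to_tips)
for n in ("scene","side","wrist"):
    im,d=read_camera(n); cv2.imwrite(f"pics/{n}0.png",im[:,:,::-1]); np.savez(f"pics/{n}0.npz",im=im,d=d); print(n,get_calibration(n))
E
```

```text
pics
{'time': 0.0, 'qpos': array([-1.39301741e+00,  3.42713827e-01,  1.52504912e+00,  2.70712057e-05,
        1.27541634e+00, -1.46014952e-01]), 'qvel': array([ 0.00142156,  0.00037532,  0.00078148,  0.00112228, -0.0002392 ,
       -0.00212326]), 'joint_efforts': array([-1.39203876e-03, -4.31246138e+01, -2.44225931e+01,  7.15543795e-02,
        5.57404803e-02, -1.14083439e-04]), 'tool_pos': array([ 0.16698648, -0.49731306,  0.24303837]), 'tool_rot': array([-1.57053987e+00,  1.56598011e-03, -1.24701016e+00]), 'contact_force': array([-0.73684627,  0.71789202,  0.98873233]), 'torque': array([ 0.04863262, -0.02405686, -0.02533661]), 'opening': 0.09182516302002587}
0.017
scene {'fx': 419.1555432794597, 'fy': 419.1555432794597, 'cx': 284.8530041148176, 'cy': 209.56824642916956, 'xyz': array([0.16649387, 0.53790424, 0.70537445]), 'rotation': array([-2.3852    ,  0.00560614, -2.55287193])}
side {'fx': 522.80674594837, 'fy': 522.80674594837, 'cx': 281.23023541262967, 'cy': 200.64289001105115, 'xyz': array([-0.18273158, -1.09547312,  0.71700624]), 'rotation': array([-2.0546719 ,  0.02363718, -0.55169933])}
wrist {'fx': 322.1735961686592, 'fy': 322.1735961686592, 'cx': 279.30056662392536, 'cy': 208.7666438127491, 'mount': array([[ 9.99999683e-01,  7.53795423e-04,  2.58392199e-04,
         5.35545748e-04],
       [-1.09596160e-05, -3.11224859e-01,  9.50336302e-01,
        -1.41787985e-01],
       [ 7.96777231e-04, -9.50336003e-01, -3.11224752e-01,
         8.53385925e-02],
       [ 0.00000000e+00,  0.00000000e+00,  0.00000000e+00,
         1.00000000e+00]])}
```

View pics/scene0.png

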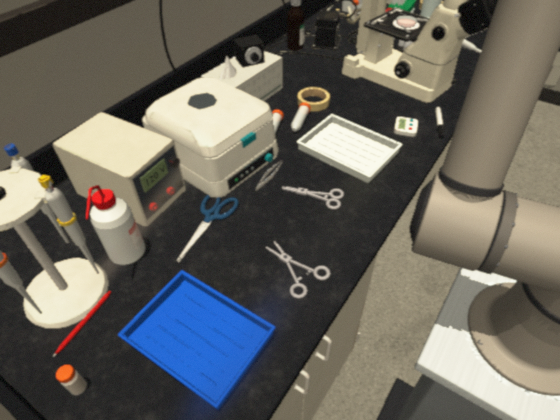

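View pics/side0.png

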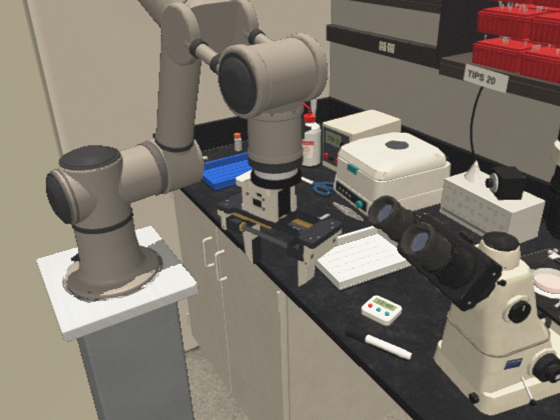

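View pics/wrist0.png

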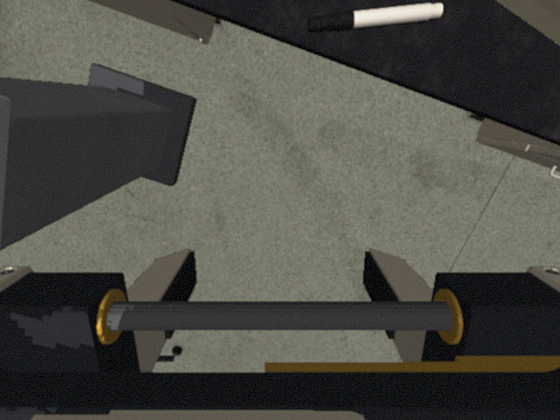

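The scene view shows the open haemostat's pivot near (292,265) and the shut one near (318,192). The white tray is near (350,146) and the blue tray near (198,335). The scissors and tweezers are distractors.

```bash
cat > h.py <<'E'
import numpy as np, cv2
from scipy.spatial.transform import Rotation as Ro
from cell import get_calibration
def pose(n,st=None):
    c=get_calibration(n)
    if n=="wrist":
        R=Ro.from_euler('xyz',st['tool_rot']).as_matrix(); M=c['mount']
        return c,R@M[:3,:3],R@M[:3,3]+st['tool_pos']
    return c,Ro.from_euler('xyz',c['rotation']).as_matrix(),c['xyz']
def ray(n,uv,z,st=None):
    c,R,t=pose(n,st); uv=np.atleast_2d(np.asarray(uv,float))
    d=np.c_[(uv[:,0]-c['cx'])/c['fx'],(uv[:,1]-c['cy'])/c['fy'],np.ones(len(uv))]@R.T
    return t+d*((z-t[2])/d[:,2])[:,None]
def proj(n,P,st=None):
    c,R,t=pose(n,st); q=(np.atleast_2d(P)-t)@R
    return np.c_[q[:,0]/q[:,2]*c['fx']+c['cx'],q[:,1]/q[:,2]*c['fy']+c['cy']]
def cloud(n,d,st=None):
    c,R,t=pose(n,st); v,u=np.mgrid[:d.shape[0],:d.shape[1]]
    return np.stack([(u-c['cx'])/c['fx']*d,(v-c['cy'])/c['fy']*d,d],-1)@R.T+t
E
python3 - <<'E'
from h import *
a=np.load('pics/scene0.npz'); im,d=a['im'],a['d']; P=cloud('scene',d)
print('bench z',np.median(P[230:250,250:270,2]), P[300:310,270:280,2].mean())
hsv=cv2.cvtColor(im,cv2.COLOR_RGB2HSV)
def top(m,z,name):
    n,l,s,_=cv2.connectedComponentsWithStats(m.astype('uint8'))
    i=1+s[1:,4].argmax(); v,u=np.nonzero(l==i); X=ray('scene',np.c_[u,v],z)
    r=cv2.minAreaRect(X[:,:2].astype('float32')*1000); print(name,s[i],r,'z p95',np.percentile(P[v,u,2],[50,95])); return X
top((hsv[:,:,0]>100)&(hsv[:,:,0]<130)&(hsv[:,:,1]>150)&(np.mgrid[:420,:560][0]>265),.02,'blue')
w=(hsv[:,:,2]>110)&(hsv[:,:,1]<70); b=np.zeros_like(w); b[112:182,293:405]=1; top(w&b,.02,'white')
for nm,(u0,u1,v0,v1) in dict(shut=(280,346,180,212),open=(262,332,235,302)).items():
    m=np.zeros_like(w); m[v0:v1,u0:u1]=(hsv[v0:v1,u0:u1,2]>80); X=top(m,.007,nm)
for nm,(u0,u1,v0,v1) in dict(shut=(275,350,170,220),open=(255,340,230,305)).items():
    c=im[v0:v1,u0:u1,::-1]; s=600//max(c.shape[:2]); cv2.imwrite(f'pics/c_{nm}.png',cv2.resize(c,None,fx=s,fy=s,interpolation=cv2.INTER_CUBIC)); print(nm,s,u0,v0)
E
```

```text
bench z 0.0004448208573941126 0.0002795854867056258
blue [  118   270   158   140 11687] ((493.4688415527344, 332.8367919921875), (233.7218475341797, 167.80126953125), 0.3623252213001251) z p95 [0.00379796 0.02711684]
white [ 296  113  107   69 3984] ((522.5457153320312, -284.8644104003906), (190.9757080078125, 234.6317138671875), 84.74472045898438) z p95 [0.00476767 0.02710508]
shut [282 186  62  24 569] ((504.3487243652344, -76.35121154785156), (146.6422882080078, 70.85198974609375), 29.999820709228516) z p95 [0.0056515  0.00999228]
open [265 241  66  58 840] ((439.177001953125, 111.98648071289062), (98.68687438964844, 143.14004516601562), 75.15408325195312) z p95 [0.00541512 0.00924969]
shut 8 275 170
open 7 255 230
```

View pics/c_shut.png

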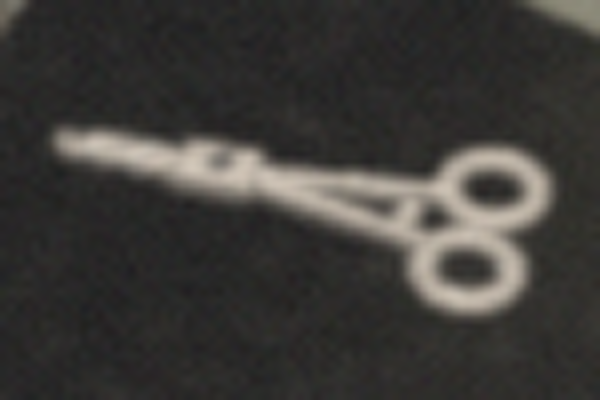

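View pics/c_open.png

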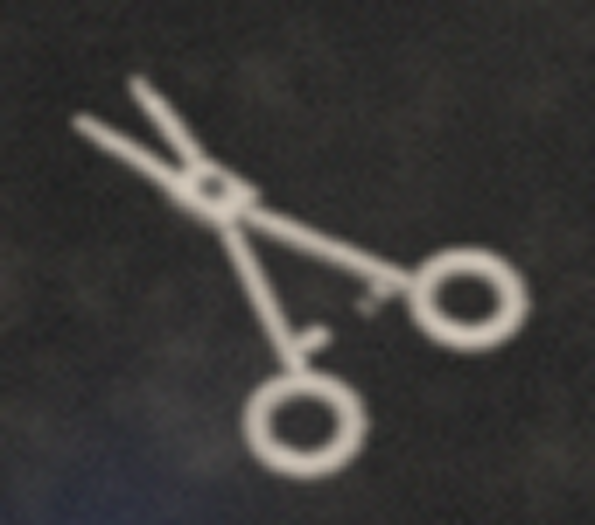

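```bash
python3 - <<'E'
from h import *
a=np.load('pics/scene0.npz'); im,d=a['im'],a['d']; P=cloud('scene',d)
def g(s,u0,v0,pts): return np.array([[u0-.5+(x+.5)/s,v0-.5+(y+.5)/s] for x,y in pts])
sh=g(8,275,170,[(220,160),(60,142),(495,188),(468,270)]); op=g(7,255,230,[(212,187),(80,122),(138,82),(468,300),(305,425)])
zs=np.array([.009,.006,.007,.007]); S=np.vstack([ray('scene',p,z) for p,z in zip(sh,zs)])
zo=np.array([.009,.006,.006,.007,.007]); O=np.vstack([ray('scene',p,z) for p,z in zip(op,zo)])
print('shut\n',S.round(4)); m=S[2:].mean(0); v=S[1]-m; print('yaw',np.arctan2(v[1],v[0]),'d tip',np.linalg.norm(S[1]-S[0]),'ring',np.linalg.norm(m-S[0]))
print('open\n',O.round(4)); y1=[np.arctan2(*(O[1]-O[3])[[1,0]]),np.arctan2(*(O[1]-O[0])[[1,0]]),np.arctan2(*(O[0]-O[3])[[1,0]])];print('yaws',y1)
# ring offsets in body from shut
def loc(p,o,y): c,s=np.cos(y),np.sin(y); q=(p-o)[:,:2]; return np.c_[c*q[:,0]+s*q[:,1],-s*q[:,0]+c*q[:,1]]
L=loc(S,S[0],np.arctan2(v[1],v[0])); print(L.round(4))
# open yaw: match ring offset (mean symmetrical)
rx,ry=L[2:,0].mean(),abs(L[2:,1]).mean(); w=O[3]-O[0]; yaw=np.arctan2(w[1],w[0])-np.arctan2(-ry,rx); print('open yaw',yaw, loc(O,O[0],yaw).round(4))
# trays by rim depth
for nm,(u0,u1,v0,v1) in dict(white=(290,410,108,186),blue=(112,282,262,405)).items():
    Q=P[v0:v1,u0:u1].reshape(-1,3); Q=Q[(Q[:,2]>.02)&(Q[:,2]<.032)]; print(nm,len(Q),np.median(Q[:,2]),cv2.minAreaRect((Q[:,:2]*1000).astype('float32')),np.percentile(Q,[1,99],axis=0).round(3).tolist())
# obstacles near
for nm,c in dict(shut=S[0],open=O[0],white=(.52,-.285),blue=(.49,.333)).items():
    Q=P.reshape(-1,3); Q=Q[(np.hypot(Q[:,0]-c[0],Q[:,1]-c[1])<.2)&(Q[:,2]>.04)&(Q[:,2]<.4)]
    if len(Q): r=np.hypot(Q[:,0]-c[0],Q[:,1]-c[1]);i=r.argmin(); print(nm,'nearest tall',r.min(),Q[i], Q[:,2].max())
E
```

```text
shut
 [[ 0.5368 -0.0838  0.009 ]
 [ 0.5829 -0.0665  0.006 ]
 [ 0.4633 -0.1204  0.007 ]
 [ 0.4534 -0.0862  0.007 ]]
yaw 0.2873217377151757 d tip 0.049296189990499124 ring 0.08088781166840005
open
 [[0.4609 0.104  0.009 ]
 [0.509  0.1038 0.006 ]
 [0.5032 0.0814 0.006 ]
 [0.3782 0.0958 0.007 ]
 [0.3948 0.1567 0.007 ]]
yaws [np.float64(0.061385759576250025), np.float64(-0.0037517025943390046), np.float64(0.09909427448820626)]
[[ 0.      0.    ]
 [ 0.0491  0.0035]
 [-0.0809 -0.0143]
 [-0.0807  0.0213]]
open yaw -0.11755897632224999 [[ 0.      0.    ]
 [ 0.0478  0.0055]
 [ 0.0447 -0.0175]
 [-0.0812 -0.0179]
 [-0.0719  0.0446]]
white 910 0.025978687014506008 ((563.0726928710938, -290.3902587890625), (169.21884155273438, 311.7030944824219), 85.32767486572266) [[0.406, -0.372, 0.02], [0.707, -0.197, 0.031]]
blue 1831 0.026182854472413086 ((493.41790771484375, 334.42437744140625), (224.34507751464844, 164.6271209716797), 0.6892277598381042) [[0.382, 0.253, 0.021], [0.604, 0.416, 0.029]]
shut nearest tall 0.11377002114958687 [ 0.64827919 -0.10657406  0.04291905] 0.16133328500453503
white nearest tall 0.1925448343070445 [ 0.66936088 -0.16348934  0.05305378] 0.1272201353583482
blue nearest tall 0.19698481246688057 [0.59240196 0.50127612 0.04374822] 0.06330963066125728
```

```bash
cat >> h.py <<'E'
def go(st,xyz,yaw):
    R=Ro.from_euler('xyz',st['tool_rot']).as_matrix()
    T=Ro.from_euler('xyz',[-np.pi/2,0,yaw]).as_matrix()
    d=R.T@(np.array(xyz)-st['tool_pos']); r=Ro.from_matrix(R.T@T).as_rotvec()
    n=max(np.linalg.norm(d)/.0625,np.degrees(np.linalg.norm(r))/10.7)
    print('go d',d.round(4),'r',r.round(3),'rows>=',round(n,1))
E
python3 - <<'E'
from h import *
from cell import status
st=status.observe(); go(st,(.461,.104,.16),-1.69)
a=np.load('pics/scene0.npz'); P=cloud('scene',a['d']).reshape(-1,3)
Q=P[(P[:,2]>.05)&(P[:,2]<.3)&(abs(P[:,1]+.06)<.08)&(P[:,0]>.5)&(P[:,0]<.9)]
for lo in np.arange(.05,.2,.02):
    q=Q[(Q[:,2]>lo)&(Q[:,2]<lo+.02)]
    if len(q): print(round(lo,2),q[:,0].min().round(3),len(q))
Q=P[(P[:,2]>.02)&(P[:,2]<.032)&(abs(P[:,1]+.285)<.12)&(P[:,0]>.38)&(P[:,0]<.642)];print(cv2.minAreaRect((Q[:,:2]*1000).astype('float32')))
E
```

```text
go d [-0.4766  0.0838  0.47  ] r [ 0.     0.443 -0.001] rows>= 10.8
0.05 0.659 395
0.07 0.668 360
0.09 0.665 305
0.11 0.664 449
0.13 0.671 678
0.15 0.687 3530
((520.1004638671875, -286.878173828125), (169.21884155273438, 225.4720001220703), 85.32767486572266)
```

```bash
python3 -m creep '[{"dx":-0.04,"dz":0.04},{"dx":-0.08,"dz":0.08},{"dx":-0.12,"dz":0.12,"ry":0.1},{"dx":-0.16,"dz":0.16,"ry":0.15},{"dx":-0.20,"dz":0.20,"ry":0.2},{"dx":-0.24,"dz":0.24,"ry":0.25},{"dx":-0.28,"dz":0.28,"ry":0.3},{"dx":-0.32,"dz":0.32,"ry":0.35},{"dx":-0.36,"dz":0.36,"ry":0.4},{"dx":-0.40,"dz":0.40,"ry":0.443},{"dx":-0.44,"dz":0.435,"dy":0.03,"ry":0.443},{"dx":-0.4766,"dz":0.47,"dy":0.06,"ry":0.443},{"dx":-0.4766,"dz":0.47,"dy":0.084,"ry":0.443},{"dx":-0.4766,"dz":0.47,"dy":0.084,"ry":0.443,"gripper":0.6}]' 20
python3 - <<'E'
from h import *
from cell import status, read_camera
st=status.observe(); im,d=read_camera('wrist'); cv2.imwrite('pics/w1.png',im[:,:,::-1]); np.savez('pics/w1.npz',im=im,d=d,p=st['tool_pos'],r=st['tool_rot']); print(st['tool_pos'],st['tool_rot'],proj('wrist',[.461,.104,.009],st))
E
```

```text
[ 0.16701708 -0.4974357   0.2432013 ] [-1.57060508e+00  1.14879308e-03 -1.24703403e+00] [[-365.67195344 -445.01397403]]invalid input at $[0]: expected keys dx, dy, dz, rx, ry, rz, gripper
```

View pics/w1.png

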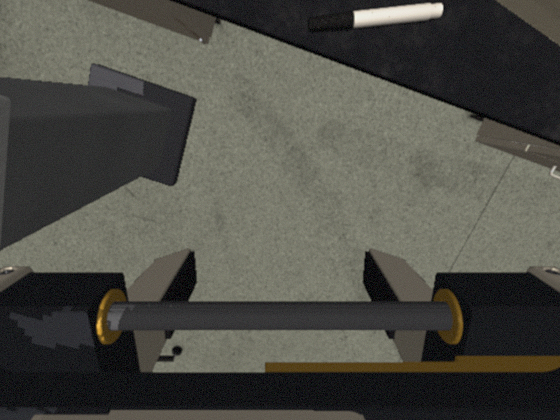

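```bash
python3 -m creep '[{"dx":-0.04,"dy":0,"dz":0.04,"rx":0,"ry":0,"rz":0,"gripper":1},{"dx":-0.08,"dy":0,"dz":0.08,"rx":0,"ry":0.05,"rz":0,"gripper":1},{"dx":-0.12,"dy":0,"dz":0.12,"rx":0,"ry":0.1,"rz":0,"gripper":1},{"dx":-0.16,"dy":0,"dz":0.16,"rx":0,"ry":0.15,"rz":0,"gripper":1},{"dx":-0.2,"dy":0,"dz":0.2,"rx":0,"ry":0.2,"rz":0,"gripper":1},{"dx":-0.24,"dy":0,"dz":0.24,"rx":0,"ry":0.25,"rz":0,"gripper":1},{"dx":-0.28,"dy":0,"dz":0.28,"rx":0,"ry":0.3,"rz":0,"gripper":0.6},{"dx":-0.32,"dy":0,"dz":0.32,"rx":0,"ry":0.35,"rz":0,"gripper":0.6},{"dx":-0.36,"dy":0,"dz":0.36,"rx":0,"ry":0.4,"rz":0,"gripper":0.6},{"dx":-0.40,"dy":0,"dz":0.40,"rx":0,"ry":0.443,"rz":0,"gripper":0.6},{"dx":-0.44,"dy":0.03,"dz":0.435,"rx":0,"ry":0.443,"rz":0,"gripper":0.6},{"dx":-0.477,"dy":0.06,"dz":0.47,"rx":0,"ry":0.443,"rz":0,"gripper":0.6},{"dx":-0.477,"dy":0.084,"dz":0.47,"rx":0,"ry":0.443,"rz":0,"gripper":0.6},{"dx":-0.477,"dy":0.084,"dz":0.47,"rx":0,"ry":0.443,"rz":0,"gripper":0.6}]' 20
python3 - <<'E'
from h import *
from cell import status, read_camera
st=status.observe(); im,d=read_camera('wrist'); cv2.imwrite('pics/w2.png',im[:,:,::-1]); np.savez('pics/w2.npz',im=im,d=d,p=st['tool_pos'],r=st['tool_rot']); print(st['tool_pos'],st['tool_rot'],proj('wrist',[.461,.104,.009],st))
E
```

```text
time: 1.95
tool_pos: [0.4595, 0.1044, 0.158]
tool_rot: [-1.575, -0.001, -1.689]
contact_force: [-0.4, -0.6, 0.5]
opening: 0.0551
[0.45953966 0.10442301 0.15804932] [-1.57540452e+00 -1.01326766e-03 -1.68878011e+00] [[279.02327681 196.70805861]]
```

View pics/w2.png

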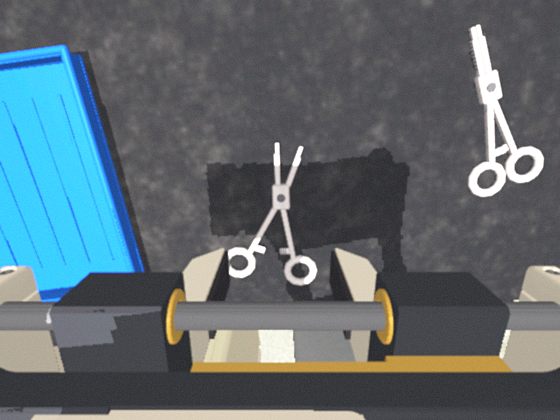

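The view shows the open pivot at (281,197), its block axis nearly vertical, and the rings at (240,262) and (300,269). The shut pivot is at (490,88).

```bash
python3 - <<'E'
from h import *
from cell import status
a=np.load('pics/w2.npz'); im=a['im']; st=dict(tool_pos=a['p'],tool_rot=a['r'])
cv2.imwrite('pics/w2o.png',cv2.resize(im[130:290,220:325,::-1],None,fx=3.7,fy=3.7,interpolation=cv2.INTER_CUBIC))
def W(p,z): return ray('wrist',p,z,st)
piv=W([(281,197)],.009); print('pivot',piv)
# block by bright mask at height 9 mm
g=cv2.cvtColor(im,cv2.COLOR_RGB2GRAY)
n,l,s,c=cv2.connectedComponentsWithStats((g>110).astype('uint8'))
lab=l[190:206,270:292]; i=np.bincount(lab[lab>0]).argmax(); print(s[i])
for v in range(180,214,3):
    u=np.nonzero(l[v]==i)[0]; print(v,u.min(),u.max())
rings=W([(240,262),(300,269)],.007); jaws=W([(277,145),(300,149)],.006)
print(rings.round(4),jaws.round(4))
S=W([(490,88)],.009); r2=W([(486.5,178.5),(524.5,164)],.007); t=W([(476,28)],.006); m=r2.mean(0); v=(t-m)[0]; print('shut',S,np.arctan2(v[1],v[0]), np.linalg.norm(r2[0]-r2[1]),np.linalg.norm(t-S),np.linalg.norm(m-S))
d=r2[0]-r2[1]; print('ring perp',np.arctan2(d[1],d[0])-np.pi/2)
E
```

```text
pivot [[0.4604993  0.10219071 0.009     ]]
[  166   142   394   230 26701]
180 275 292
183 275 291
186 272 290
189 272 289
192 272 289
195 272 289
198 272 289
201 272 289
204 272 289
207 272 289
210 270 286
213 269 286
[[0.3967 0.1514 0.007 ]
 [0.3817 0.0918 0.007 ]] [[0.5085 0.1002 0.006 ]
 [0.5025 0.08   0.006 ]]
shut [[ 0.53508571 -0.0842975   0.009     ]] 0.2790270124219933 0.034783831270941576 0.04946120466941134 0.077992404463276
ring perp 0.2830034263412471
```

View pics/w2o.png

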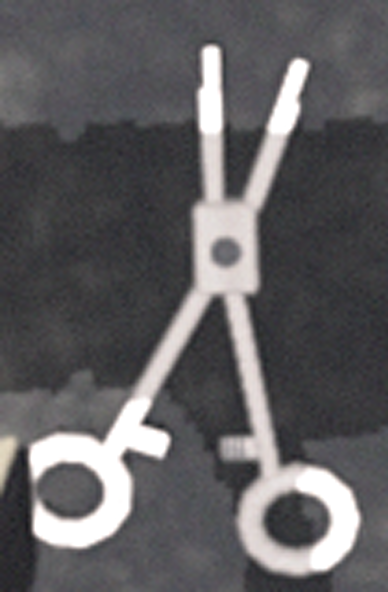

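```bash
python3 - <<'E'
from h import *
from cell import status
go(status.observe(),(.4605,.1023,.020),-1.69)
E
python3 -m creep '[{"dx":0.002,"dy":0.04,"dz":0.001,"rx":0,"ry":0,"rz":0,"gripper":0.6},{"dx":0.002,"dy":0.08,"dz":0.001,"rx":0,"ry":0,"rz":0,"gripper":0.6},{"dx":0.002,"dy":0.11,"dz":0.001,"rx":0,"ry":0,"rz":0,"gripper":0.6},{"dx":0.002,"dy":0.128,"dz":0.001,"rx":0,"ry":0,"rz":0,"gripper":0.6},{"dx":0.002,"dy":0.133,"dz":0.001,"rx":0,"ry":0,"rz":0,"gripper":0.6},{"dx":0.002,"dy":0.133,"dz":0.001,"rx":0,"ry":0,"rz":0,"gripper":0.6}]' 20
python3 - <<'E'
from h import *
from cell import status
go(status.observe(),(.4605,.1023,.020),-1.69)
E
```

```text
go d [0.0016 0.1394 0.0005] r [0.002 0.    0.   ] rows>= 2.2
time: 2.75
tool_pos: [0.4624, 0.1015, 0.0276]
tool_rot: [-1.569, 0.0, -1.691]
contact_force: [0.1, -0.5, 0.3]
opening: 0.055
go d [-0.0005  0.0076 -0.002 ] r [-0.002 -0.001 -0.   ] rows>= 0.1
```

```bash
python3 -m creep '[{"dx":0,"dy":0.004,"dz":-0.002,"rx":0,"ry":0,"rz":0,"gripper":0.6},{"dx":0,"dy":0.007,"dz":-0.002,"rx":0,"ry":0,"rz":0,"gripper":0.6},{"dx":0,"dy":0.007,"dz":-0.002,"rx":0,"ry":0,"rz":0,"gripper":0.6}]' 20
python3 - <<'E'
from h import *
from cell import status
go(status.observe(),(.4605,.1023,.020),-1.69)
E
```

```text
time: 3.12
tool_pos: [0.4596, 0.1022, 0.0198]
tool_rot: [-1.571, -0.0, -1.69]
contact_force: [0.0, 0.5, 0.6]
opening: 0.0548
go d [-0.0002 -0.0002  0.0009] r [-0.  0.  0.] rows>= 0.0
```

Tips are about 3 mm above the bench, which is right for the grip. Now I'll close.

```bash
python3 -m creep '[{"dx":0,"dy":0,"dz":0,"rx":0,"ry":0,"rz":0,"gripper":0.4},{"dx":0,"dy":0,"dz":0,"rx":0,"ry":0,"rz":0,"gripper":0.25},{"dx":0,"dy":0,"dz":0,"rx":0,"ry":0,"rz":0,"gripper":0.1},{"dx":0,"dy":0,"dz":0,"rx":0,"ry":0,"rz":0,"gripper":0.05},{"dx":0,"dy":0,"dz":0,"rx":0,"ry":0,"rz":0,"gripper":0.05},{"dx":0,"dy":0,"dz":0,"rx":0,"ry":0,"rz":0,"gripper":0.05}]' 25
```

```text
time: 3.88
tool_pos: [0.4597, 0.1021, 0.0197]
tool_rot: [-1.571, -0.0, -1.69]
contact_force: [1.2, -0.2, -0.3]
opening: 0.016
```

```bash
python3 -m creep '[{"dx":0,"dy":-0.01,"dz":0,"rx":0,"ry":0,"rz":0,"gripper":0.05},{"dx":0,"dy":-0.03,"dz":0,"rx":0,"ry":0,"rz":0,"gripper":0.05},{"dx":0,"dy":-0.06,"dz":0,"rx":0,"ry":0,"rz":0,"gripper":0.05},{"dx":0,"dy":-0.1,"dz":0,"rx":0,"ry":0,"rz":0,"gripper":0.05},{"dx":0,"dy":-0.12,"dz":0,"rx":0,"ry":0,"rz":0,"gripper":0.05},{"dx":0,"dy":-0.12,"dz":0,"rx":0,"ry":0,"rz":0,"gripper":0.05}]' 25
python3 - <<'E'
from h import *
from cell import status, read_camera
st=status.observe(); im,d=read_camera('wrist'); cv2.imwrite('pics/w3.png',im[:,:,::-1]);go(st,(.541,-.304,.14),-1.652)
E
```

```text
time: 4.62
tool_pos: [0.4606, 0.1022, 0.1415]
tool_rot: [-1.567, 0.001, -1.69]
contact_force: [-1.2, 0.3, -1.0]
opening: 0.0155
go d [0.3938 0.0018 0.1282] r [-0.004 -0.038 -0.001] rows>= 6.6
```

View pics/w3.png

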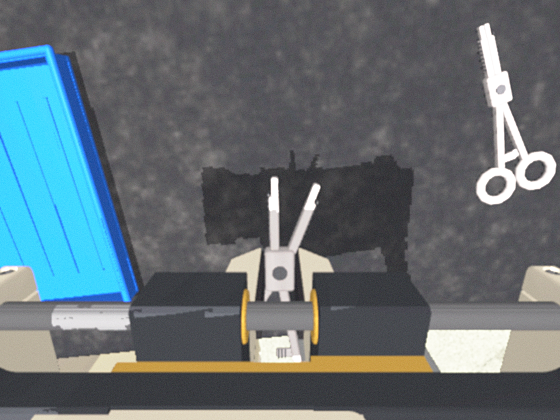

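The haemostat is held by the block at (280,271), level, with its jaws still open. I'll carry it to the white tray.

```bash
python3 -m creep '[{"dx":0.02,"dy":0,"dz":0.006,"rx":0,"ry":0,"rz":0,"gripper":0.05},{"dx":0.06,"dy":0,"dz":0.018,"rx":0,"ry":0,"rz":0,"gripper":0.05},{"dx":0.11,"dy":0,"dz":0.034,"rx":0,"ry":-0.01,"rz":0,"gripper":0.05},{"dx":0.16,"dy":0,"dz":0.05,"rx":0,"ry":-0.02,"rz":0,"gripper":0.05},{"dx":0.21,"dy":0,"dz":0.067,"rx":0,"ry":-0.03,"rz":0,"gripper":0.05},{"dx":0.26,"dy":0,"dz":0.084,"rx":0,"ry":-0.038,"rz":0,"gripper":0.05},{"dx":0.31,"dy":0,"dz":0.1,"rx":0,"ry":-0.038,"rz":0,"gripper":0.05},{"dx":0.355,"dy":0,"dz":0.115,"rx":0,"ry":-0.038,"rz":0,"gripper":0.05},{"dx":0.385,"dy":0,"dz":0.125,"rx":0,"ry":-0.038,"rz":0,"gripper":0.05},{"dx":0.394,"dy":0.002,"dz":0.128,"rx":-0.004,"ry":-0.038,"rz":0,"gripper":0.05},{"dx":0.394,"dy":0.002,"dz":0.128,"rx":-0.004,"ry":-0.038,"rz":0,"gripper":0.05}]' 25
python3 - <<'E'
from h import *
from cell import status, read_camera
for n in ('wrist','scene'):
    st=status.observe(); im,d=read_camera(n); cv2.imwrite(f'pics/{n}4.png',im[:,:,::-1])
    if n=='wrist': np.savez('pics/w4.npz',im=im,d=d,p=st['tool_pos'],r=st['tool_rot'])
go(st,(.541,-.304,.14),-1.652)
E
```

```text
time: 6.05
tool_pos: [0.5392, -0.3037, 0.1362]
tool_rot: [-1.577, 0.002, -1.652]
contact_force: [0.3, 0.8, 0.4]
opening: 0.0154
go d [ 0.0008 -0.0034  0.0017] r [ 0.006  0.    -0.002] rows>= 0.1
```

View pics/wrist4.png

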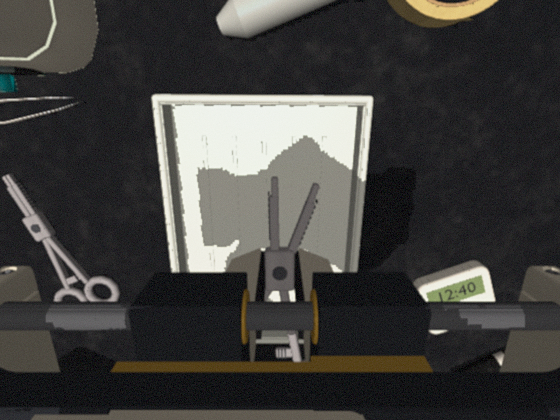

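View pics/scene4.png

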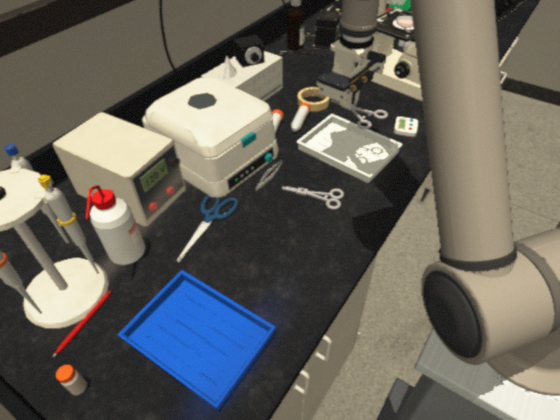

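```bash
python3 - <<'E'
from h import *
a=np.load('pics/w4.npz'); st=dict(tool_pos=a['p'],tool_rot=a['r'])
X=ray('wrist',[(153,96),(372,97),(171,270),(359,270)],.025,st)[:,:2]; print(X.round(4),'width',np.linalg.norm(X[0]-X[1]))
c,s=np.cos(-.0815),np.sin(-.0815)
q=X-[.520,-.287]; print('in tray',np.c_[c*q[:,0]+s*q[:,1],-s*q[:,0]+c*q[:,1]].round(4))
E
```

```text
[[ 0.6364 -0.2181]
 [ 0.6226 -0.3795]
 [ 0.492  -0.2042]
 [ 0.4788 -0.3696]] width 0.16204033346610988
in tray [[ 0.1104  0.0782]
 [ 0.1098 -0.0839]
 [-0.0346  0.0803]
 [-0.0344 -0.0856]]
```

```bash
python3 -m creep '[{"dx":0.002,"dy":0.02,"dz":0,"rx":0,"ry":0,"rz":0,"gripper":0.05},{"dx":0.002,"dy":0.045,"dz":0,"rx":0,"ry":0,"rz":0,"gripper":0.05},{"dx":0.002,"dy":0.07,"dz":0,"rx":0,"ry":0,"rz":0,"gripper":0.05},{"dx":0.002,"dy":0.09,"dz":0,"rx":0,"ry":0,"rz":0,"gripper":0.05},{"dx":0.002,"dy":0.1,"dz":0,"rx":0,"ry":0,"rz":0,"gripper":0.05},{"dx":0.002,"dy":0.1,"dz":0,"rx":0,"ry":0,"rz":0,"gripper":0.05},{"dx":0.002,"dy":0.1,"dz":0,"rx":0,"ry":0,"rz":0,"gripper":0.05}]' 25
python3 - <<'E'
from h import *
from cell import status
go(status.observe(),(.538,-.306,.0235),-1.652)
E
```

```text
time: 7.02
tool_pos: [0.5399, -0.3063, 0.0387]
tool_rot: [-1.573, -0.001, -1.652]
contact_force: [1.1, 1.1, -0.1]
opening: 0.0158
go d [-0.0001  0.0152 -0.0018] r [0.003 0.    0.001] rows>= 0.2
```

```bash
python3 -m creep '[{"dx":0,"dy":0.006,"dz":0,"rx":0,"ry":0,"rz":0,"gripper":0.05},{"dx":0,"dy":0.012,"dz":0,"rx":0,"ry":0,"rz":0,"gripper":0.05},{"dx":0,"dy":0.015,"dz":0,"rx":0,"ry":0,"rz":0,"gripper":0.05},{"dx":0,"dy":0.015,"dz":0,"rx":0,"ry":0,"rz":0,"gripper":0.05},{"dx":0,"dy":0.015,"dz":0,"rx":0,"ry":0,"rz":0,"gripper":0.05}]' 25
```

```text
time: 7.65
tool_pos: [0.5392, -0.3062, 0.0227]
tool_rot: [-1.575, 0.0, -1.652]
contact_force: [-0.4, 0.6, 0.8]
opening: 0.0155
```

```bash
python3 -m creep '[{"dx":0,"dy":0,"dz":0,"rx":0,"ry":0,"rz":0,"gripper":0.25},{"dx":0,"dy":0,"dz":0,"rx":0,"ry":0,"rz":0,"gripper":0.4},{"dx":0,"dy":0,"dz":0,"rx":0,"ry":0,"rz":0,"gripper":0.4},{"dx":0,"dy":-0.02,"dz":0,"rx":0,"ry":0,"rz":0,"gripper":0.4},{"dx":0,"dy":-0.05,"dz":0,"rx":0,"ry":0,"rz":0,"gripper":0.5},{"dx":0,"dy":-0.09,"dz":0,"rx":0,"ry":0,"rz":0,"gripper":0.6},{"dx":0,"dy":-0.14,"dz":0,"rx":0,"ry":0,"rz":0,"gripper":0.6},{"dx":0,"dy":-0.14,"dz":0,"rx":0,"ry":0,"rz":0,"gripper":0.6}]' 25
python3 - <<'E'
from h import *
from cell import status, read_camera
st=status.observe(); im,d=read_camera('wrist'); cv2.imwrite('pics/w5.png',im[:,:,::-1]); np.savez('pics/w5.npz',im=im,d=d,p=st['tool_pos'],r=st['tool_rot'])
go(st,(.536,-.0845,.16),.281-np.pi/2)
E
```

```text
time: 8.65
tool_pos: [0.5418, -0.3077, 0.1674]
tool_rot: [-1.567, -0.005, -1.652]
contact_force: [-0.3, 0.3, 0.5]
opening: 0.0553
go d [-0.222   0.0063 -0.0239] r [-0.003 -0.362  0.005] rows>= 3.6
```

View pics/w5.png

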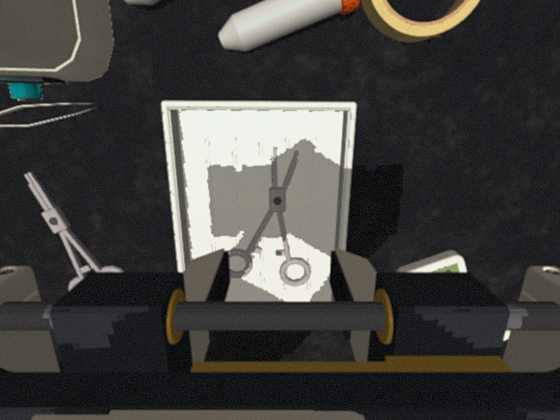

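The open haemostat lies flat in the white tray, pivot at (278,201), jaws and rings still apart. Next is the shut one.

```bash
python3 -m creep '[{"dx":-0.04,"dy":0,"dz":-0.004,"rx":0,"ry":-0.06,"rz":0,"gripper":0.6},{"dx":-0.09,"dy":0,"dz":-0.009,"rx":0,"ry":-0.15,"rz":0,"gripper":0.6},{"dx":-0.14,"dy":0,"dz":-0.015,"rx":0,"ry":-0.24,"rz":0,"gripper":0.6},{"dx":-0.19,"dy":0,"dz":-0.02,"rx":0,"ry":-0.31,"rz":0,"gripper":0.6},{"dx":-0.222,"dy":0.006,"dz":-0.024,"rx":0,"ry":-0.362,"rz":0,"gripper":0.6},{"dx":-0.222,"dy":0.006,"dz":-0.024,"rx":0,"ry":-0.362,"rz":0,"gripper":0.6},{"dx":-0.222,"dy":0.006,"dz":-0.024,"rx":0,"ry":-0.362,"rz":0,"gripper":0.6}]' 25
python3 - <<'E'
from h import *
from cell import status, read_camera
st=status.observe(); im,d=read_camera('wrist'); cv2.imwrite('pics/w6.png',im[:,:,::-1]); np.savez('pics/w6.npz',im=im,d=d,p=st['tool_pos'],r=st['tool_rot'])
print(proj('wrist',[.536,-.0845,.009],st)); go(st,(.536,-.0845,.020),.281-np.pi/2)
E
```

```text
time: 9.57
tool_pos: [0.5337, -0.0835, 0.1561]
tool_rot: [-1.576, 0.002, -1.29]
contact_force: [-0.9, -0.9, -1.0]
opening: 0.0548
[[280.64698554 196.61791654]]
go d [0.0018 0.1361 0.0026] r [ 0.005 -0.001 -0.002] rows>= 2.2
```

View pics/w6.png

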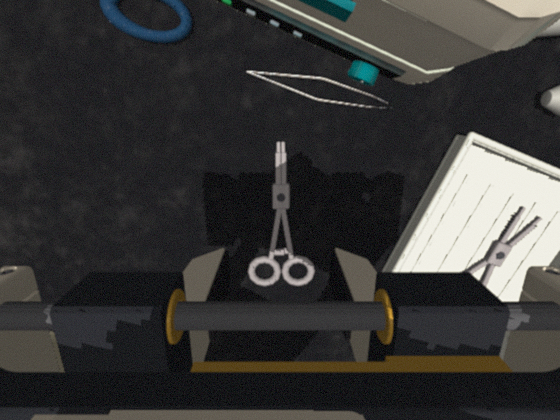

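The shut pivot is at (281,197), against a prediction of (280.6,196.6), and it is aligned with the fingers. I'll descend.

```bash
python3 -m creep '[{"dx":0.001,"dy":0.04,"dz":0.002,"rx":0,"ry":0,"rz":0,"gripper":0.6},{"dx":0.001,"dy":0.08,"dz":0.002,"rx":0,"ry":0,"rz":0,"gripper":0.6},{"dx":0.001,"dy":0.11,"dz":0.002,"rx":0,"ry":0,"rz":0,"gripper":0.6},{"dx":0.001,"dy":0.122,"dz":0.002,"rx":0,"ry":0,"rz":0,"gripper":0.6},{"dx":0.001,"dy":0.126,"dz":0.002,"rx":0,"ry":0,"rz":0,"gripper":0.6},{"dx":0.001,"dy":0.126,"dz":0.002,"rx":0,"ry":0,"rz":0,"gripper":0.6},{"dx":0.001,"dy":0.126,"dz":0.002,"rx":0,"ry":0,"rz":0,"gripper":0.6}]' 25
python3 - <<'E'
from h import *
from cell import status
go(status.observe(),(.536,-.0845,.020),.281-np.pi/2)
E
```

```text
time: 10.5
tool_pos: [0.5363, -0.0837, 0.0319]
tool_rot: [-1.573, 0.0, -1.29]
contact_force: [0.4, -0.0, 0.0]
opening: 0.0548
go d [ 0.0007  0.0119 -0.0005] r [ 0.002 -0.    -0.   ] rows>= 0.2
```

```bash
python3 -m creep '[{"dx":0.001,"dy":0.006,"dz":0,"rx":0,"ry":0,"rz":0,"gripper":0.6},{"dx":0.001,"dy":0.012,"dz":0,"rx":0,"ry":0,"rz":0,"gripper":0.5},{"dx":0.001,"dy":0.012,"dz":0,"rx":0,"ry":0,"rz":0,"gripper":0.5},{"dx":0.001,"dy":0.012,"dz":0,"rx":0,"ry":0,"rz":0,"gripper":0.25},{"dx":0.001,"dy":0.012,"dz":0,"rx":0,"ry":0,"rz":0,"gripper":0.1},{"dx":0.001,"dy":0.012,"dz":0,"rx":0,"ry":0,"rz":0,"gripper":0.05},{"dx":0.001,"dy":0.012,"dz":0,"rx":0,"ry":0,"rz":0,"gripper":0.05},{"dx":0.001,"dy":0.012,"dz":0,"rx":0,"ry":0,"rz":0,"gripper":0.05}]' 25
```

```text
time: 11.5
tool_pos: [0.5359, -0.0844, 0.0189]
tool_rot: [-1.574, 0.001, -1.29]
contact_force: [0.2, 0.3, 0.4]
opening: 0.0159
```

```bash
python3 -m creep '[{"dx":0,"dy":-0.01,"dz":0,"rx":0,"ry":0,"rz":0,"gripper":0.05},{"dx":0,"dy":-0.03,"dz":0,"rx":0,"ry":0,"rz":0,"gripper":0.05},{"dx":0,"dy":-0.06,"dz":0,"rx":0,"ry":0,"rz":0,"gripper":0.05},{"dx":0,"dy":-0.1,"dz":0,"rx":0,"ry":0,"rz":0,"gripper":0.05},{"dx":0,"dy":-0.12,"dz":0,"rx":0,"ry":0,"rz":0,"gripper":0.05},{"dx":0,"dy":-0.12,"dz":0,"rx":0,"ry":0,"rz":0,"gripper":0.05}]' 25
python3 - <<'E'
from h import *
from cell import status, read_camera
st=status.observe(); im,d=read_camera('wrist'); cv2.imwrite('pics/w7.png',im[:,:,::-1]);go(st,(.515,.334,.14),-1.56)
E
```

```text
time: 12.25
tool_pos: [0.5372, -0.0847, 0.1408]
tool_rot: [-1.571, -0.001, -1.29]
contact_force: [-0.1, -0.6, -1.0]
opening: 0.0158
go d [-4.084e-01  4.000e-04  9.470e-02] r [0.    0.27  0.001] rows>= 6.7
```

View pics/w7.png

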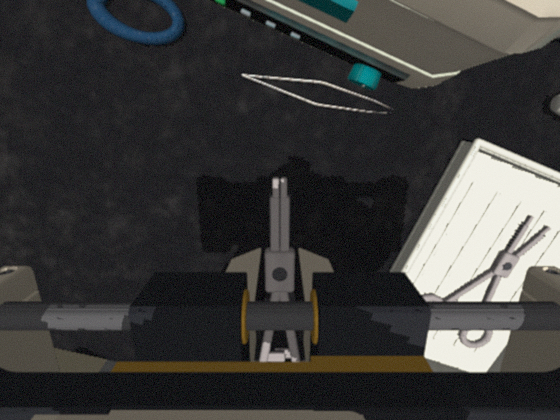

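The shut haemostat is held at (280,270) and level. I'll carry it to the blue tray.

```bash
python3 -m creep '[{"dx":-0.02,"dy":0,"dz":0.004,"rx":0,"ry":0.01,"rz":0,"gripper":0.05},{"dx":-0.06,"dy":0,"dz":0.014,"rx":0,"ry":0.04,"rz":0,"gripper":0.05},{"dx":-0.11,"dy":0,"dz":0.025,"rx":0,"ry":0.08,"rz":0,"gripper":0.05},{"dx":-0.16,"dy":0,"dz":0.037,"rx":0,"ry":0.12,"rz":0,"gripper":0.05},{"dx":-0.21,"dy":0,"dz":0.049,"rx":0,"ry":0.16,"rz":0,"gripper":0.05},{"dx":-0.26,"dy":0,"dz":0.06,"rx":0,"ry":0.2,"rz":0,"gripper":0.05},{"dx":-0.31,"dy":0,"dz":0.072,"rx":0,"ry":0.23,"rz":0,"gripper":0.05},{"dx":-0.36,"dy":0,"dz":0.083,"rx":0,"ry":0.25,"rz":0,"gripper":0.05},{"dx":-0.395,"dy":0,"dz":0.092,"rx":0,"ry":0.27,"rz":0,"gripper":0.05},{"dx":-0.408,"dy":0,"dz":0.095,"rx":0,"ry":0.27,"rz":0,"gripper":0.05},{"dx":-0.408,"dy":0,"dz":0.095,"rx":0,"ry":0.27,"rz":0,"gripper":0.05},{"dx":-0.408,"dy":0,"dz":0.095,"rx":0,"ry":0.27,"rz":0,"gripper":0.05}]' 25
python3 - <<'E'
from h import *
from cell import status, read_camera
st=status.observe(); im,d=read_camera('wrist'); cv2.imwrite('pics/w8.png',im[:,:,::-1]);go(st,(.515,.334,.0225),-1.56)
E
```

```text
time: 13.8
tool_pos: [0.5146, 0.3325, 0.1385]
tool_rot: [-1.576, -0.001, -1.561]
contact_force: [0.4, 0.1, -0.4]
opening: 0.0152
go d [-0.0016  0.116   0.001 ] r [ 0.005 -0.001  0.001] rows>= 1.9
```

View pics/w8.png

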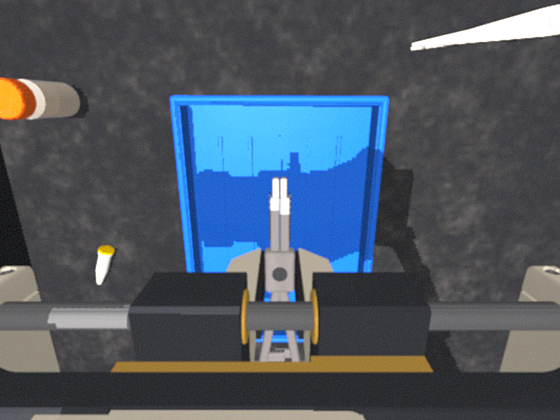

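The tray spans columns 173–388 and the haemostat is at 280, so it is centred. I'll lower it.

```bash
python3 -m creep '[{"dx":0,"dy":0.02,"dz":0,"rx":0,"ry":0,"rz":0,"gripper":0.05},{"dx":0,"dy":0.045,"dz":0,"rx":0,"ry":0,"rz":0,"gripper":0.05},{"dx":0,"dy":0.07,"dz":0,"rx":0,"ry":0,"rz":0,"gripper":0.05},{"dx":0,"dy":0.09,"dz":0,"rx":0,"ry":0,"rz":0,"gripper":0.05},{"dx":0,"dy":0.1,"dz":0,"rx":0,"ry":0,"rz":0,"gripper":0.05},{"dx":0,"dy":0.1,"dz":0,"rx":0,"ry":0,"rz":0,"gripper":0.05},{"dx":0,"dy":0.1,"dz":0,"rx":0,"ry":0,"rz":0,"gripper":0.05}]' 25
python3 - <<'E'
from h import *
from cell import status
go(status.observe(),(.515,.334,.0225),-1.56)
E
```

```text
time: 14.72
tool_pos: [0.5148, 0.3339, 0.04]
tool_rot: [-1.573, 0.001, -1.56]
contact_force: [0.4, 1.1, -0.8]
opening: 0.0153
go d [-0.      0.0175  0.0003] r [ 0.003 -0.    -0.001] rows>= 0.3
```

```bash
python3 -m creep '[{"dx":0,"dy":0.006,"dz":0,"rx":0,"ry":0,"rz":0,"gripper":0.05},{"dx":0,"dy":0.012,"dz":0,"rx":0,"ry":0,"rz":0,"gripper":0.05},{"dx":0,"dy":0.017,"dz":0,"rx":0,"ry":0,"rz":0,"gripper":0.05},{"dx":0,"dy":0.017,"dz":0,"rx":0,"ry":0,"rz":0,"gripper":0.05},{"dx":0,"dy":0.017,"dz":0,"rx":0,"ry":0,"rz":0,"gripper":0.05}]' 25
```

```text
time: 15.35
tool_pos: [0.5139, 0.3339, 0.0218]
tool_rot: [-1.575, 0.0, -1.56]
contact_force: [-0.1, 0.1, -1.1]
opening: 0.0156
```

```bash
python3 -m creep '[{"dx":0,"dy":0,"dz":0,"rx":0,"ry":0,"rz":0,"gripper":0.25},{"dx":0,"dy":0,"dz":0,"rx":0,"ry":0,"rz":0,"gripper":0.4},{"dx":0,"dy":0,"dz":0,"rx":0,"ry":0,"rz":0,"gripper":0.4},{"dx":0,"dy":-0.02,"dz":0,"rx":0,"ry":0,"rz":0,"gripper":0.4},{"dx":0,"dy":-0.05,"dz":0,"rx":0,"ry":0,"rz":0,"gripper":0.5},{"dx":0,"dy":-0.09,"dz":0,"rx":0,"ry":0,"rz":0,"gripper":0.6},{"dx":0,"dy":-0.14,"dz":0,"rx":0,"ry":0,"rz":0,"gripper":0.6},{"dx":0,"dy":-0.14,"dz":0,"rx":0,"ry":0,"rz":0,"gripper":0.6},{"dx":0,"dy":-0.14,"dz":0,"rx":0,"ry":0,"rz":0,"gripper":0.6}]' 25
python3 - <<'E'
from h import *
from cell import status, read_camera
for n in ('wrist','scene'):
    im,d=read_camera(n); cv2.imwrite(f'pics/{n}9.png',im[:,:,::-1]); np.savez(f'pics/{n}9.npz',im=im,d=d)
P=cloud('scene',d); 
st=status.observe(); print(st['tool_pos'],st['contact_force'])
E
```

```text
time: 16.48
tool_pos: [0.5142, 0.3337, 0.1616]
tool_rot: [-1.575, 0.0, -1.56]
contact_force: [-0.5, -0.3, -0.5]
opening: 0.0552
[0.51382441 0.33351948 0.16048036] [ 0.59745261 -0.11850772  0.20290638]
```

View pics/wrist9.png

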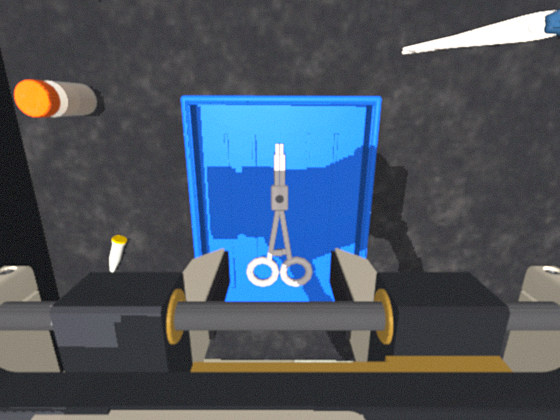

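View pics/scene9.png

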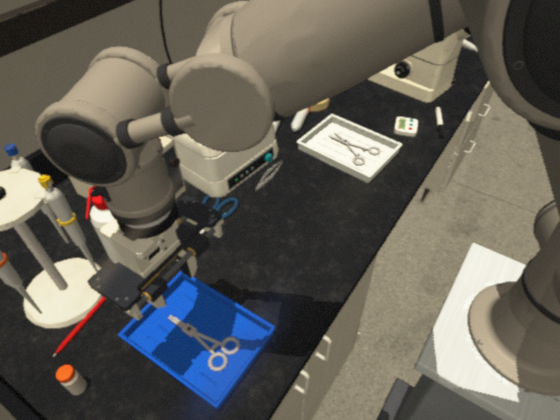

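Both lie inside their trays. I'll run a numeric check of the positions and the opening angle before handing in.

```bash
python3 - <<'E'
from h import *
from cell import robot
a=np.load('pics/w5.npz'); st=dict(tool_pos=a['p'],tool_rot=a['r'])
p=ray('wrist',[(278,201)],.012,st)[0]; r=ray('wrist',[(238,263),(295,271)],.010,st)
c,s=np.cos(-.0815),np.sin(-.0815); q=p[:2]-[.518,-.2895]; print('open in tray',c*q[0]+s*q[1],-s*q[0]+c*q[1])
ang=[np.arctan2(*(p-x)[[1,0]]) for x in r]; print('angle between ring arms',abs(ang[0]-ang[1]),'(shut 2*atan(17.5/80)=0.43)')
b=np.load('pics/scene9.npz'); P=cloud('scene',b['d'])
for nm,(x,y,z) in dict(open=(*p[:2],.012),shut=(.514,.334,.012)).items():
    u,v=proj('scene',[x,y,z])[0].round().astype(int); print(nm,u,v,'top z',np.median(P[v-1:v+2,u-1:u+2,2]))
print(robot.hand_in())
E
```

```text
open in tray 0.021768653420727858 -0.0161019722559979
angle between ring arms 0.7772069620330189 (shut 2*atan(17.5/80)=0.43)
open 346 140 top z 0.012765143918685329
shut 189 328 top z 0.012876039744011303
the job is handed in; nothing more can be done
None
```

Both haemostats are lying flat in the right trays, and the job was handed in at about 16.6 s of the 50 s allowed. I gripped each one by its pivot block, lowered it to the tray floor, released it and lifted the gripper clear.

What the last checks showed:
- **Open haemostat, white tray:** its pivot is about 22 mm along and 16 mm across from the tray's centre. Its block top is 12.8 mm up, where lying flat should give about 12 mm.
- **Opening angle:** the angle between the ring arms is 0.78 rad, against about 0.43 rad when shut. That puts it about 0.35 rad open, a little under the stated 0.4 but well over 0.2. Pictures before lifting and after release show no change in the jaws. I read the ring positions by eye, so I put the shortfall down to that.
- **Shut haemostat, blue tray:** by the release position its pivot is about 21 mm along from the tray's centre and within 1 mm across. Its block top is 12.9 mm up.
- **Robot:** the gripper was about 14 cm above the blue tray at hand-in, and the force readings I took stayed within about 2 N.

None of the checks failed. The one disagreement was the white tray's centre, which the two cameras placed 2–3 mm apart. I corrected for it, and it is far inside the limits.

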